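Snap the lunch box shut

ROBOT

A 6-joint arm with a two-finger parallel gripper is mounted at the origin on the work surface. World frame = base frame: x ahead of the robot, y to its left, z up, the work surface at z = 0. Lengths are in m, angles in rad, forces in N, time in s.
With the tool pointing down it reaches from about 0.25 to 0.8 m from the base axis. Payload 8.5 kg.
Tool frame: the origin (TCP) lies midway between the tips of the shut fingers; the grasp point (between the pads) lies 19 mm behind it; z points along the fingers, y is the direction in which the jaws open and shut (so a half turn about z gives the same grasp; the last joint's range is limited). The gripper opens to 85 mm and grips with 20 to 120 N. Pads are 22 mm wide; open, the fingers measure 114 mm over their backs; the gripper's body (76 mm by 85 mm) begins 54 mm behind the grasp point. The pads swing forward as they close: fully open they stand 13 mm farther back than shut.
Start: joints at [-1.259, 0.238, -0.013, 1.319, 0, 1.571], TCP at [0.161, -0.5, 0.231] pointing down, gripper open.
Joint ranges: [-2.66, 2.66], [-1.03, 1.9], [-1.14, 1.46], [-1.82, 2.27], [-1.45, 1.34], [-3.14, 3.14]. Speed limits (rad/s): [2.22, 2.22, 2.79, 3.14, 3.14, 3.14].

INTERFACE

Orientations are given as a rotation vector (axis times angle).
In Python, from rig import ctrl, cams gives the robot as it stands. Calls block until the motion is done:
- ctrl.move_ptp(position, orientation): joint-space move of the TCP to a pose.
- ctrl.line_to(position, rot=None, rate=0.15, threshold=None): straight line of the TCP; rot=None keeps the orientation; rate is the mean speed in m/s. With threshold (N) it stops when the force on the tool has changed by that much, and returns True; else False.
- ctrl.set_joints(angles): joint-space move.
- ctrl.command_gripper(opening, newtons=None): finger opening in m; newtons is the grip in N (None keeps the last); returns when the fingers have stopped.
- ctrl.dwell(seconds).
- ctrl.solve_ik(position, orientation): joint angles nearest the present ones, or None.
- cams.read_camera(name): name is "scene" or "top" or "wrist"; returns a dict with "pixels" (480x640x3 uint8, blue, green, red), "vfov" (degrees; the focal length in pixels is half the picture's height over the tangent of half this angle, whatever the lens; pixels are square), "cx", "cy" (the principal point, pixels), "T" (4x4, takes a point from camera to world coordinates); the wrist camera has in their place "hand_eye" (4x4, takes a point from camera to tool coordinates, whose origin is the TCP and whose axes are the flange's). Camera axes: x right, y up, looking along -z (the intrinsics and any distortion apply to the point x, -y, -z); pixel columns grow to the right and rows downward; lengths in m; the calibration is good to about 2 mm. A picture is of the moment at which its call begins: read the wrist's pose just before it. There is no depth.
A pose or a line that the arm cannot do raises ctrl.Unreachable and nothing moves.
- ctrl.job_done(): hands the job in, once; it reports no verdict.
Readings, each from a call of its own:
- ctrl.get_t(): time.
- ctrl.get_joint_pos(): joint angles.
- ctrl.get_qd(): joint speeds.
- ctrl.get_joint_efforts(): joint torques, N m.
- ctrl.get_tool_pos(): TCP position.
- ctrl.get_eef_rot(): TCP orientation.
- ctrl.get_contact_force(): force on the tool from outside, world axes, zero at the start.
- ctrl.get_wrist_torque(): the same for the moment, N m.
- ctrl.get_width(): finger opening in m.
Only numpy, scipy, OpenCV 4.12 (cv2) and the standard library are available. Lean on these libraries where they do the work, as an engineer would, in place of code of your own. Each camera call takes 0.05 s, during which the arm holds its last target.

TASK

The lid of the larger food box, the oblong one, is on but unlocked. Flip its four side clips fully down against the sides of the box, one after another in any order. The smaller square box next to it is not part of the job.

Things in the scene. Friction and masses are not known exactly. Their poses are not given: they have to be found in the camera images.
- box_near: Grey hinged clip on the larger box's long side facing the robot: 50 mm wide, 38 mm long from hinge to free end, 4 mm thick (7 mm at the end lip). Origin: middle of its hinge axis, 88 mm above the work surface. y runs along the hinge, always level; -z points from hinge to free end. Closed: z straight up, plate hanging by the box wall (a stop there). Open: z tilted by the opening angle.
- box_far: Same clip, same origin and axes, on the opposite long side. For every clip (y cross world up) is the level direction out from the box. Clips start open 83 to 112 degrees (90 is level, sticking out). The hinges are stiff (about 1 N at the free end) and a clip stays where it is left.
- box_left: Same clip, same origin and axes, on the short side to the robot's left (+y). The larger box is 110 x 150 mm, 95 mm tall to its flat grey lid, white walls; it stands firm. Clips sit at the middle of its sides, hinge axes 3 mm outside the lid rim.
- box_right: Same clip, same origin and axes, on the short side to the robot's right (-y). The other box (square, 86 x 86 mm, 70 mm tall, similar 34 mm wide clips) is not part of the job.
Mind the look-alikes: they are no part of the job. What is shaped like the part that bears box_near but yellow is not meant.

How it is judged:
By the outcome, as a careful person would: the job done as asked, in the order asked, and still so for the second after the job is handed in, with the robot touching nothing.
It also fails if it takes over 54 s, if anything falls off the work surface, if the arm or the gripper's body presses on something with over 40 N, if the wrist force passes 120 N, or if a joint passes its speed limit or range.

## Working session

There is one attempt and no reset: what is moved stays moved. The work goes in short steps, each a Python script; the robot and the scene stay as the last script left them, time stands still between calls to the robot, and variables do not carry over. Pictures are saved under pics/ and viewed, and the job is handed in when it is done.

```bash
ls; mkdir -p pics; python3 - <<'E'
from rig import ctrl,cams
import cv2,numpy as np
np.set_printoptions(precision=4,suppress=True)
for n in ["scene","top","wrist"]:
    d=cams.read_camera(n); cv2.imwrite(f"pics/{n}0.png",d["pixels"])
    print(n,{k:v for k,v in d.items() if k!="pixels"})
print(ctrl.get_t(),ctrl.get_tool_pos(),ctrl.get_eef_rot(),ctrl.get_width())
E
```

```text
pics
scene {'vfov': 57.072916935654916, 'cx': 320.0884446356469, 'cy': 244.74389024125762, 'T': array([[ 0.6866, -0.5191,  0.5091,  0.9956],
       [ 0.7271,  0.4871, -0.4838, -0.3542],
       [ 0.0031,  0.7023,  0.7118,  0.6044],
       [ 0.    ,  0.    ,  0.    ,  1.    ]])}
top {'vfov': 55.28488074764665, 'cx': 324.946324374805, 'cy': 240.6128775914575, 'T': array([[ 0.0158,  0.9949, -0.0992,  0.5227],
       [-0.9994,  0.0127, -0.0317, -0.0224],
       [-0.0302,  0.0996,  0.9946,  0.946 ],
       [ 0.    ,  0.    ,  0.    ,  1.    ]])}
wrist {'vfov': 71.95265492152703, 'cx': 318.38732474187475, 'cy': 247.75806985694612, 'hand_eye': array([[ 0.0009,  0.9605,  0.2784,  0.0707],
       [ 1.    , -0.001 ,  0.0004,  0.    ],
       [ 0.0007,  0.2784, -0.9605, -0.1418],
       [ 0.    ,  0.    ,  0.    ,  1.    ]])}
0.15 [ 0.1609 -0.4994  0.2308] [-3.1024 -0.4876  0.0003] 0.08553275268897852
```

View pics/scene0.png

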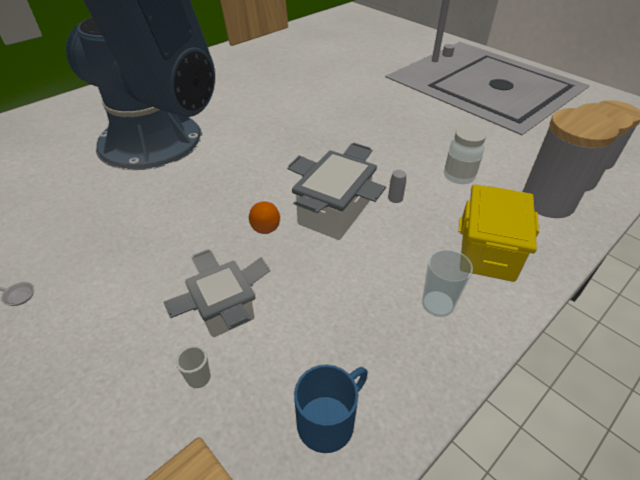

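View pics/top0.png

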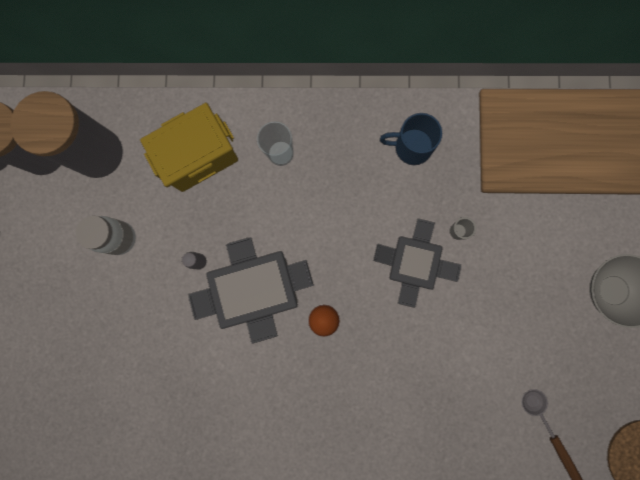

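```bash
python3 - <<'E'
import cv2
a=cv2.imread("pics/top0.png"); b=cv2.imread("pics/scene0.png")
cv2.imwrite("pics/topc.png",cv2.resize(a[130:330,180:440],None,fx=3,fy=3,interpolation=cv2.INTER_CUBIC))
cv2.imwrite("pics/scenec.png",cv2.resize(b[150:350,150:410],None,fx=3,fy=3,interpolation=cv2.INTER_CUBIC))
E
```

```text
(no output)
```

View crops.

The larger box is at about (252,290) in top and (337,180) in scene, with all clips open. An orange ball sits near its right/near corner (323,320), and a small grey canister near the left/far corner (193,260).

View pics/topc.png

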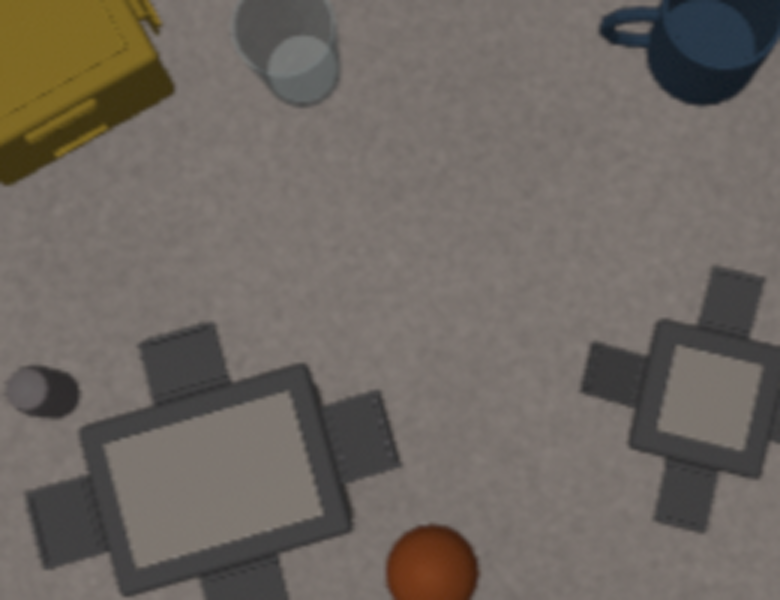

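View pics/scenec.png

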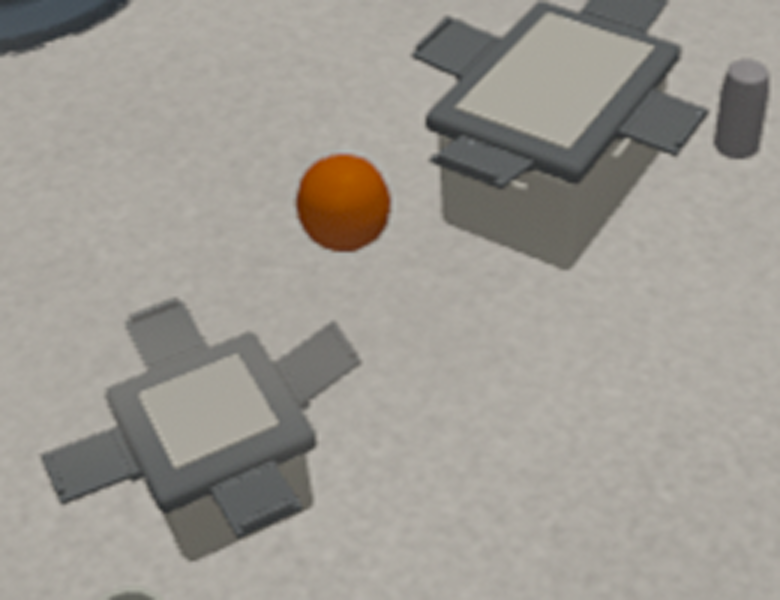

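```bash
cat > h.py <<'E'
import numpy as np,cv2
np.set_printoptions(precision=4,suppress=True)
TOP=dict(vfov=55.28488074764665,cx=324.946324374805,cy=240.6128775914575,T=np.array([[0.0158,0.9949,-0.0992,0.5227],[-0.9994,0.0127,-0.0317,-0.0224],[-0.0302,0.0996,0.9946,0.946]]))
SC=dict(vfov=57.072916935654916,cx=320.0884446356469,cy=244.74389024125762,T=np.array([[0.6866,-0.5191,0.5091,0.9956],[0.7271,0.4871,-0.4838,-0.3542],[0.0031,0.7023,0.7118,0.6044]]))
def ray(c,uv):
    f=240/np.tan(np.radians(c['vfov'])/2)
    d=np.array([(uv[0]-c['cx'])/f,-(uv[1]-c['cy'])/f,-1.])
    d=c['T'][:3,:3]@d; return c['T'][:3,3],d/np.linalg.norm(d)
def tri(rs):
    A=np.zeros((3,3));b=np.zeros(3)
    for o,d in rs:
        P=np.eye(3)-np.outer(d,d);A+=P;b+=P@o
    p=np.linalg.solve(A,b)
    return p,[np.linalg.norm((np.eye(3)-np.outer(d,d))@(p-o)) for o,d in rs]
def plane(c,uv,z):
    o,d=ray(c,uv); return o+d*(z-o[2])/d[2]
def proj(c,p):
    f=240/np.tan(np.radians(c['vfov'])/2)
    q=c['T'][:3,:3].T@(np.asarray(p)-c['T'][:3,3])
    return np.array([c['cx']+f*q[0]/-q[2],c['cy']-f*q[1]/-q[2]])
E
python3 - <<'E'
from h import *
t=[(207.3,273.3),(282,251.3),(297,304.7),(221.3,328.3)]
s=[(376.7,165),(341.7,210),(292.7,190.7),(330,150.7)]
P=[]
for a,b in zip(t,s):
    p,e=tri([ray(TOP,a),ray(SC,b)]);P.append(p);print(p,e,plane(TOP,a,.095),plane(SC,b,.095))
Q=np.array([plane(TOP,a,.095) for a in t]);Q2=np.array([plane(SC,a,.095) for a in s])
for X in(np.array(P),Q,Q2):
    print(X.mean(0),[np.linalg.norm(X[i]-X[(i+1)%4]) for i in range(4)],[np.degrees(np.arctan2(*(X[(i+1)%4]-X[i])[[1,0]])) for i in range(4)])
# ball, canister
print(plane(TOP,(323.5,320.5),.02),plane(SC,(264.5,217),.02),tri([ray(TOP,(323.5,320.5)),ray(SC,(264.5,217))]))
E
```

```text
[0.5447 0.2255 0.0934] [np.float64(0.0018077256336292567), np.float64(0.0018077256336294272)] [0.5434 0.2236 0.095 ] [0.5469 0.2254 0.095 ]
[0.5874 0.0861 0.0858] [np.float64(0.0003946173712359008), np.float64(0.00039461737123590686)] [0.5865 0.0847 0.095 ] [0.5949 0.0787 0.095 ]
[0.4883 0.0556 0.0887] [np.float64(0.0007940458740733323), np.float64(0.0007940458740733384)] [0.4881 0.0544 0.095 ] [0.4949 0.0513 0.095 ]
[0.4433 0.1956 0.0914] [np.float64(0.0015889326788389232), np.float64(0.001588932678838918)] [0.4426 0.1934 0.095 ] [0.4479 0.1931 0.095 ]
[0.5159 0.1407 0.0898] [np.float64(0.1459977844219147), np.float64(0.10372141887297737), np.float64(0.14706211873617533), np.float64(0.10573531934583276)] [np.float64(-72.93776415844168), np.float64(-162.889627376304), np.float64(107.85336427476018), np.float64(16.446519338746796)]
[0.5152 0.139  0.095 ] [np.float64(0.14550319297685255), np.float64(0.1029115719690764), np.float64(0.1462401648886092), np.float64(0.10522466261813537)] [np.float64(-72.77361908992688), np.float64(-162.90891895387733), np.float64(108.13106009442778), np.float64(16.70268628331415)]
[0.5212 0.1371 0.095 ] [np.float64(0.15437362202028634), np.float64(0.10361739443024759), np.float64(0.14938440332493966), np.float64(0.10411906371256649)] [np.float64(-71.91011298019669), np.float64(-164.69106446797872), np.float64(108.32910172248967), np.float64(18.06965971431836)]
[0.4547 0.0075 0.02  ] [0.446  0.0157 0.02  ] (array([0.4561, 0.0079, 0.0312]), [np.float64(0.0009141874059475613), np.float64(0.0009141874059475296)])
```

```bash
cat >> h.py <<'E'
from scipy.spatial.transform import Rotation as Ro
def down(psi):
    c,s=np.cos(psi),np.sin(psi)
    return Ro.from_matrix(np.array([[c,s,0],[s,-c,0],[0,0,-1]])).as_rotvec()
def wristcam(ctrl,cams,name):
    p=np.array(ctrl.get_tool_pos());r=np.array(ctrl.get_eef_rot())
    d=cams.read_camera("wrist")
    T=np.eye(4);T[:3,:3]=Ro.from_rotvec(r).as_matrix();T[:3,3]=p
    d['T']=T@d['hand_eye'];cv2.imwrite(f"pics/{name}.png",d['pixels'])
    np.savez(f"{name}.npz",T=d['T'],vfov=d['vfov'],cx=d['cx'],cy=d['cy']);return d
E
python3 - <<'E'
from h import *
from rig import ctrl,cams
psi=np.radians(17.2);u=np.array([np.cos(psi),np.sin(psi),0])
for k in(0,1,2,3):
    for dd in (0.09,):
        a=psi+k*np.pi/2
        q=ctrl.solve_ik([.516+dd*np.cos(a),.14+dd*np.sin(a),.06],down(a));q2=ctrl.solve_ik([.516+dd*np.cos(a),.14+dd*np.sin(a),.06],down(a+np.pi))
        print(k,q,q2)
ctrl.command_gripper(0.0,20)
ctrl.move_ptp(np.array([.516,.14,.28])+.024*u,down(psi))
wristcam(ctrl,cams,"w1")
print(ctrl.get_t(),ctrl.get_tool_pos(),ctrl.get_joint_pos(),ctrl.get_width(),ctrl.get_contact_force())
E
```

```text
0 [ 0.27    0.504  -0.0601  1.0066  0.      3.1114] [ 0.27    0.504  -0.0601  1.0066  0.     -0.0302]
1 [ 0.4326  0.3755 -0.281   0.9143  0.      1.7032] [ 0.4326  0.3755 -0.281   0.9143  0.     -1.4384]
2 [ 0.2578  0.235  -0.4969  0.8389  0.     -0.0424] [ 0.2578  0.235  -0.4969  0.8389  0.      3.0992]
3 [ 0.0992  0.3848 -0.2657  0.9203  0.     -1.7718] [ 0.0992  0.3848 -0.2657  0.9203  0.      1.3698]
3.6167 [0.5391 0.1463 0.28  ] [ 0.2651  0.2871  0.1774  1.4612 -0.0001  3.1076] -0.00033340536743186537 [-0.3503  0.6748  0.0472]
```

View pics/w1.png

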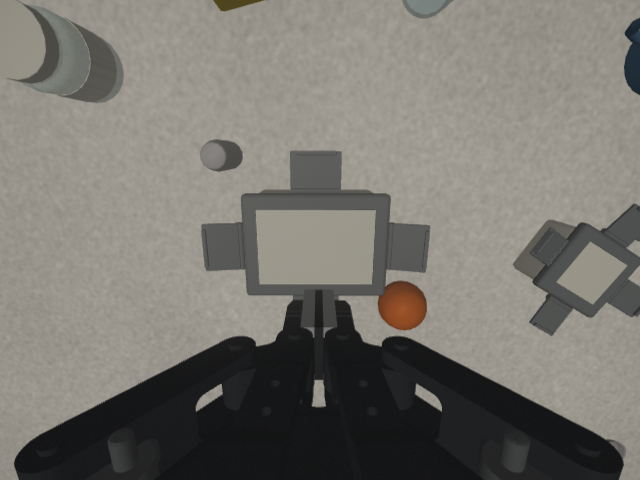

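```bash
python3 - <<'E'
from h import *
d=np.load("w1.npz");W={k:d[k] for k in d};W['T']=W['T'][:3]
w=[(243,193.5),(389.5,193.5),(386,294.5),(247,294.5)]
t=[(207.3,273.3),(282,251.3),(297,304.7),(221.3,328.3)]
for z in(.095,):
    X=np.array([plane(W,a,z) for a in w]);print(X,X.mean(0),[np.linalg.norm(X[i]-X[(i+1)%4]) for i in range(4)],[np.degrees(np.arctan2(*(X[(i+1)%4]-X[i])[[1,0]])) for i in range(4)])
for a,b in zip(w,t): print(tri([ray(W,a),ray(TOP,b)]))
print('ball',tri([ray(W,(402.5,305)),ray(TOP,(323.5,320.5))]))
print('can top',tri([ray(W,(212,156)),ray(TOP,(189,260))]), )
print('clip tips L,F,R', [plane(W,a,.09) for a in((203,247),(315,152),(429,247))])
E
python3 -c "
import cv2
a=cv2.imread('pics/w1.png');cv2.imwrite('pics/w1c.png',cv2.resize(a[130:340,180:450],None,fx=2.9,fy=2.85,interpolation=cv2.INTER_CUBIC))"
```

```text
[[0.5472 0.2265 0.095 ]
 [0.5897 0.0891 0.095 ]
 [0.4877 0.0547 0.095 ]
 [0.4435 0.1971 0.095 ]] [0.517  0.1418 0.095 ] [np.float64(0.1438950991478028), np.float64(0.10772229546945117), np.float64(0.1491364958160185), np.float64(0.10774701645224655)] [np.float64(-72.80617904231393), np.float64(-161.37683807711005), np.float64(107.20456149811686), np.float64(15.835383804313013)]
(array([0.5437, 0.2298, 0.0748]), [np.float64(0.0003857578677847451), np.float64(0.0003857578677846853)])
(array([0.5883, 0.0861, 0.0815]), [np.float64(0.000813588593091489), np.float64(0.000813588593091641)])
(array([0.4879, 0.0546, 0.0952]), [np.float64(0.00025686879974038594), np.float64(0.0002568687997403527)])
(array([0.4415, 0.1962, 0.0895]), [np.float64(0.0015002565951208956), np.float64(0.0015002565951209668)])
ball (array([0.4559, 0.0068, 0.0298]), [np.float64(0.0005527442047238497), np.float64(0.0005527442047240101)])
can top (array([0.5695, 0.2729, 0.0576]), [np.float64(0.0011635409553920856), np.float64(0.0011635409553919988)])
clip tips L,F,R [array([0.4799, 0.2543, 0.09  ]), array([0.6055, 0.1705, 0.09  ]), array([0.5496, 0.0289, 0.09  ])]
```

View pics/w1c.png

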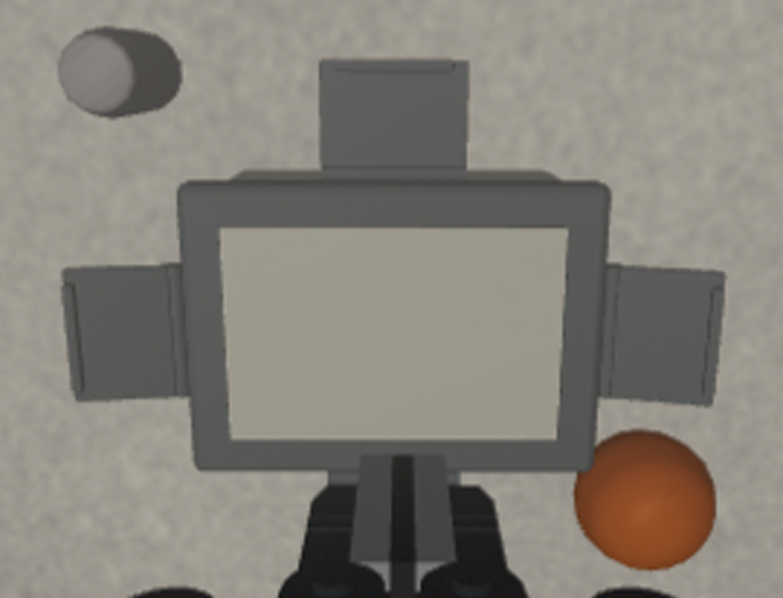

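```bash
cat >> h.py <<'E'
C=np.array([.516,.1408,0]);PSI=np.radians(17.2);UP=np.array([0,0,1.])
HD=[.058,.078,.058,.078]
def flip(ctrl,k,r=.028,e=.004,half=.011):
    a=PSI+k*np.pi/2;o=np.array([np.cos(a),np.sin(a),0]);R=down(a)
    H=C+HD[k]*o+.088*UP
    def tcp(th):
        th=np.radians(th)
        return H+r*(np.sin(th)*o-np.cos(th)*UP)+e*(np.cos(th)*o+np.sin(th)*UP)+half*o
    s=tcp(105)
    ctrl.move_ptp(s+np.array([0,0,.07]),R)
    print('down',ctrl.line_to(s+np.array([0,0,.005]),rate=.12,threshold=25))
    for th in (85,65,45,28,12,0):
        h=ctrl.line_to(tcp(th),rate=.06,threshold=25)
        print(th,h,np.array(ctrl.get_contact_force()),end=' ')
        if h: print('STOP',ctrl.get_tool_pos());break
    f=tcp(0)
    h=ctrl.line_to(f-.010*o,rate=.02,threshold=10)
    p=np.array(ctrl.get_tool_pos())
    print('\npush',h,'inner face offset from hinge',(p-H)@o-half,'z',p[2],ctrl.get_contact_force())
    ctrl.line_to(p+.03*o,rate=.1)
    ctrl.line_to(p+.03*o+.12*UP-UP*0,rate=.2)
    print('t',ctrl.get_t())
E
python3 - <<'E'
from h import *
from rig import ctrl,cams
flip(ctrl,0)
d=cams.read_camera("scene");cv2.imwrite("pics/s1.png",cv2.resize(d["pixels"][120:280,230:440],None,fx=3.5,fy=3.5))
wristcam(ctrl,cams,"w2")
E
```

```text
down False
85 False [0.3901 0.9898 0.2787] 65 False [-0.3202 -1.4012  0.3044] 45 False [-0.2961 -0.3422  0.468 ] 28 False [ 0.5141  0.2343 -0.8087] 12 False [-0.2086  0.1138  0.056 ] 0 False [-0.5586  0.5563  0.0183] 
push True inner face offset from hinge 0.0029722887433867896 z 0.060049235359512385 [1.7872 0.3144 0.7341]
t 8.2417
```

View pics/s1.png

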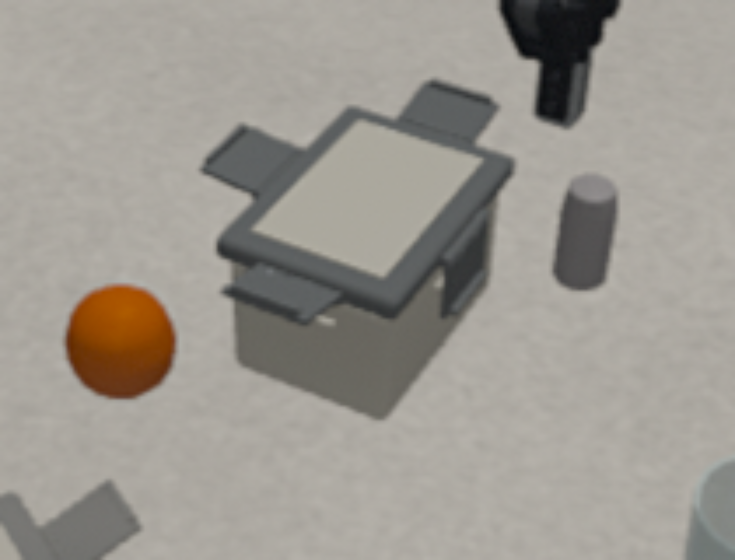

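View pics/w2.png

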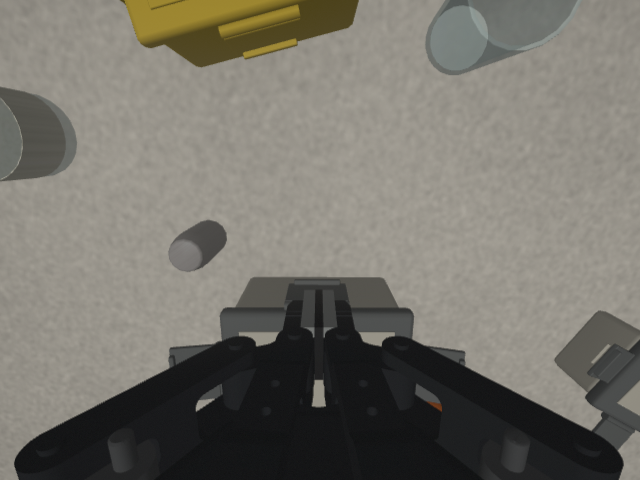

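The far clip is now down against the wall (scene crop about (465,265)). I'll flip the other three the same way with a slightly firmer final push.

```bash
sed -i 's/threshold=10)/threshold=16)/' h.py; python3 - <<'E'
from h import *
from rig import ctrl,cams
for k in(1,2,3):
    print('clip',k); flip(ctrl,k)
p=np.array(ctrl.get_tool_pos())
a=PSI+3*np.pi/2;o=np.array([np.cos(a),np.sin(a),0])
ctrl.line_to(p+np.array([0,0,.12]),rate=.25)
d=cams.read_camera("scene");cv2.imwrite("pics/s2.png",cv2.resize(d["pixels"][120:280,230:440],None,fx=3.5,fy=3.5,interpolation=cv2.INTER_CUBIC))
d=cams.read_camera("top");cv2.imwrite("pics/t2.png",cv2.resize(d["pixels"][220:360,170:340],None,fx=4,fy=4,interpolation=cv2.INTER_CUBIC))
wristcam(ctrl,cams,"w3");print(ctrl.get_t(),ctrl.get_tool_pos())
E
```

```text
clip 1
down False
85 False [-0.8344 -0.3577 -0.1144] 65 False [ 1.1059 -0.0231 -0.3015] 45 False [0.295  0.6282 0.1462] 28 False [0.33   0.4729 0.3549] 12 False [-1.1131  0.317  -0.1614] 0 False [-2.857   8.3244  1.1793] 
push True inner face offset from hinge 0.005336882429060708 z 0.06018783438434691 [-0.8488  3.1384  2.5944]
t 13.5917
clip 2
down False
85 False [-0.3131  0.2     0.0008] 65 False [ 0.3439 -0.3164  0.8378] 45 False [ 0.1432  0.1969 -0.2651] 28 False [-1.0788  0.0839 -0.2375] 12 False [-0.8014 -0.5413 -0.6075] 0 False [-1.9614 -0.9224 -1.6192] 
push True inner face offset from hinge 0.004525052933413482 z 0.0592812891075791 [-0.383  -0.0482 -0.7449]
t 19.1917
clip 3
down False
85 False [-0.0321  1.1086 -0.475 ] 65 False [-0.2971  0.1238 -0.1051] 45 False [ 0.0735 -0.054  -0.1815] 28 False [0.0526 0.1963 0.0058] 12 False [0.504  1.1417 0.2656] 0 False [ 0.0032 -0.1208  0.1025] 
push True inner face offset from hinge 0.0018441707949891726 z 0.059867584119997125 [ 1.2593 -2.4972  1.7509]
t 24.8167
25.5917 [0.5504 0.0255 0.2971]
```

View pics/s2.png

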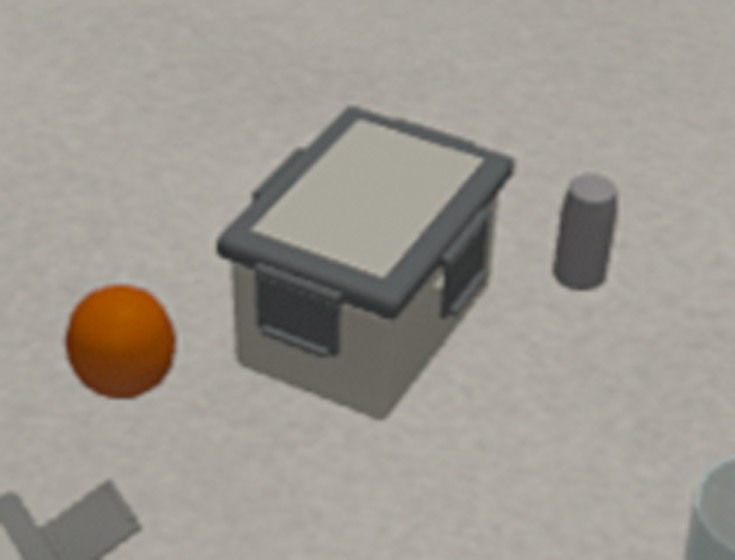

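View pics/t2.png

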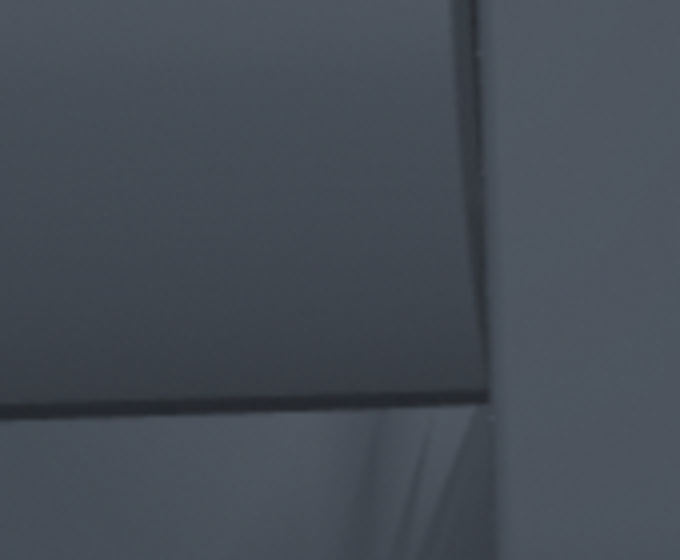

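View pics/w3.png

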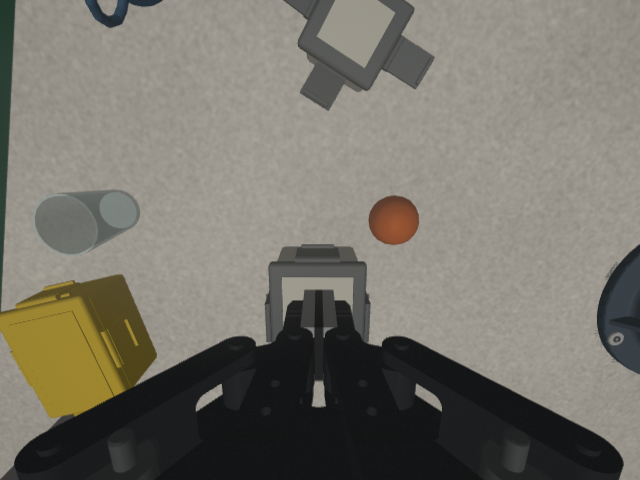

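All four clips hang down in the scene view. I'll move clear and check the left and near clips from other views.

```bash
python3 - <<'E'
from h import *
from rig import ctrl,cams
# wrist view from near-left side, high, camera outward from near-left looking back at box
a=PSI+np.radians(135);o=np.array([np.cos(a),np.sin(a),0])
ctrl.move_ptp(C+.17*o+.30*UP,down(a+np.pi/2))
d=wristcam(ctrl,cams,"w4")
ctrl.move_ptp([.161,-.45,.28],down(np.radians(-60)))
d=cams.read_camera("top");cv2.imwrite("pics/t3.png",cv2.resize(d["pixels"][220:360,170:340],None,fx=4,fy=4,interpolation=cv2.INTER_CUBIC))
cv2.imwrite("pics/t3full.png",d["pixels"])
print(ctrl.get_t())
E
```

```text
29.8
```

View pics/w4.png

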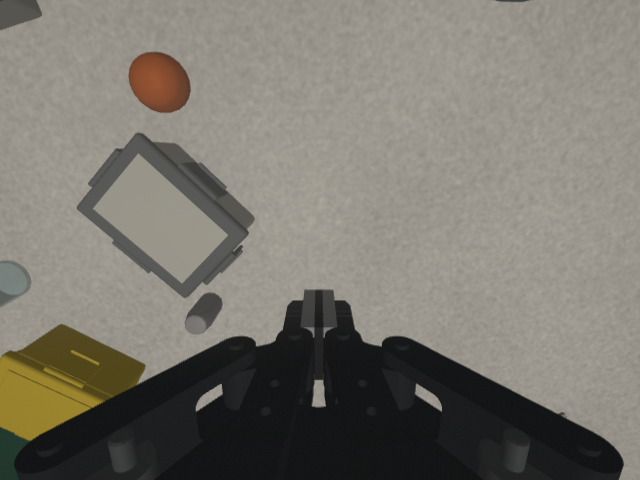

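View pics/t3.png

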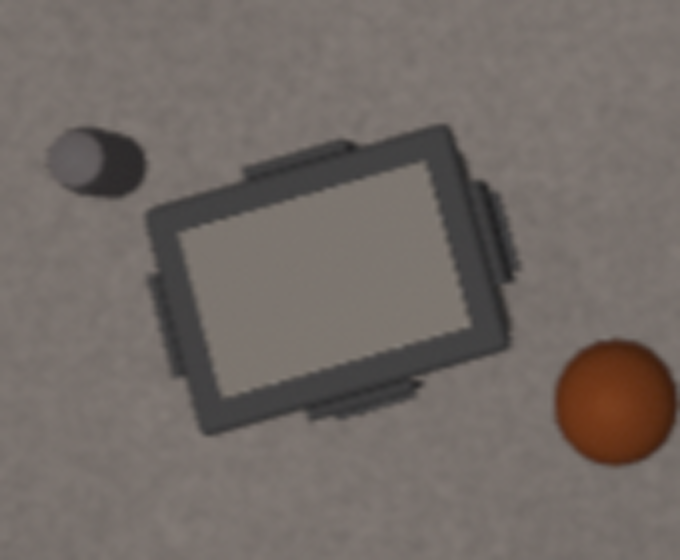

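```bash
python3 - <<'E'
from h import *
T=cv2.imread("pics/t3full.png");S=cv2.imread("pics/s2.png")
img=cv2.resize(T[220:360,170:340],None,fx=4,fy=4,interpolation=cv2.INTER_CUBIC)
Cc=C.copy()
for k in range(4):
    a=PSI+k*np.pi/2;o=np.array([np.cos(a),np.sin(a),0]);y=np.array([-o[1],o[0],0])
    for th,col in((0,(0,255,0)),(10,(0,0,255))):
        t=np.radians(th)
        H=Cc+HD[k]*o+.088*UP
        pts=[H+.038*(np.sin(t)*o-np.cos(t)*UP)+.005*(np.cos(t)*o+np.sin(t)*UP)+s*.025*y for s in(-1,1)]
        for c,im,off,f in((TOP,img,(170,220),4),(SC,S,(230,120),3.5)):
            q=[((proj(c,p)-off+.5)*f-.5) for p in pts]
            cv2.line(im,tuple(int(v) for v in q[0]),tuple(int(v) for v in q[1]),col,1)
cv2.imwrite("pics/ov.png",img);cv2.imwrite("pics/ovs.png",S)
E
```

```text
(no output)
```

View pics/ov.png

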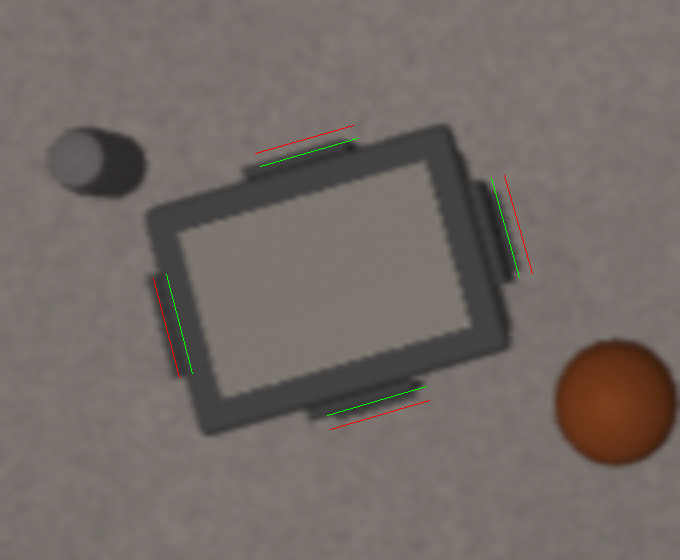

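View pics/ovs.png

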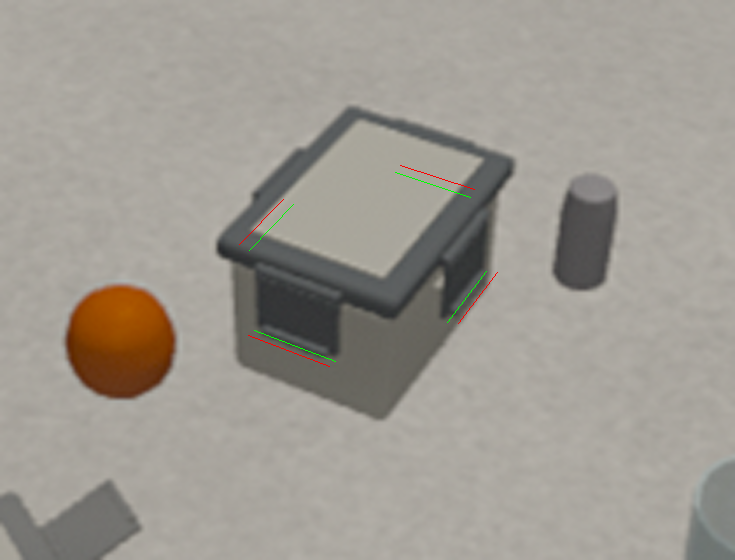

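```bash
python3 - <<'E'
from rig import ctrl
ctrl.job_done();print(ctrl.get_t())
E
```

```text
the job is handed in; nothing more can be done
the job is handed in; nothing more can be done
```

All four clips on the larger box are down against its sides. I flipped them with the closed fingertips in the order far, left, near, right, and handed the job in at about 30 s of the 54 s.

- **Contact with the stop:** each final inward push ended on a hard stop, at a 10 N force change for the far clip and 16 N for the others. The hinges themselves need only about 1 N. The stopping offsets on opposite sides averaged 3.7 mm and 3.6 mm, so they agree.
- **Images:** with the arm clear, the top view and one scene view show no clip sticking out. The far, near and right clip ends match the predicted closed position in the top view, within about a pixel. The left clip's free end is hidden there by the lid rim. I judged that clip from its force stop, a wrist view, and the visible hinge width.
- **Disagreements:** lid corner heights measured from pairs of views mostly came out at 82–95 mm, with one at 75 mm, against the stated 95 mm. I therefore used the stated 88 mm hinge height. The two pairs of opposite clips also suggest my box centre was 1–2 mm off, which the force-stopped push absorbed.
- **Surroundings:** the square box, ball and canister were not touched and look unmoved.

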